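# Reach the slotted turner in under the ajar pot lid and hold it there

### The arm

A 6-joint arm with a two-finger parallel gripper is mounted at the origin on a cart in front of the work surface, level with it; the furniture and walls round the work are solid. World frame = base frame: x ahead of the robot, y to its left, z up, the work surface at z = 0. Lengths are in mm, angles in rad, forces in N, time in s.
With the tool pointing down it reaches from about 425 to 950 mm from the base axis. Payload 3.5 kg.
Tool frame: the origin (TCP) lies on the centre line of the jaws, within the pads' length; the fingertips stand 8 mm ahead of it and the grasp point (between the pads) lies 11 mm behind it (manip.tips_ahead is the distance from the TCP to the fingertips, in mm); z points along the fingers, y is the line along which they close (so a half turn about z gives the same grasp; the last joint's range is limited). The gripper opens to 85 mm and grips with 20 to 120 N. Pads are 22 mm wide; open, the fingers measure 114 mm over their backs; the gripper's body (76 mm by 85 mm) begins 54 mm behind the grasp point. The pads swing forward as they close: fully open they stand 13 mm farther back than shut.
Start: joints at [-1.281, 0.286, 1.577, -0, 1.279, -0.15], TCP at [287.407, -610.74, 239.325] pointing down, gripper open.
Joint ranges: [-2.77, 2.77], [-0.9, 2.22], [0.21, 2.48], [-1.53, 4.67], [0.24, 2.81], [-2.84, 2.84]. Speed limits (rad/s): [2.79, 2.79, 3.14, 3.14, 3.14, 3.14].

### API

Orientations are given as a 3x3 rotation matrix whose columns are the frame's x, y, z axes.
In Python, from plant import manip gives the robot as it stands.
- The arm moves only by the tool send_rows, never from a script. Its argument "series" is a list of rows, each a list of 7 numbers: the shift along the tool's x, y, z in mm, then the turn, a rotation vector about the tool's x, y, z in rad, then the closure, from 0 (fully open) to 1 (shut). In form: [[dx, dy, dz, wx, wy, wz, fingers], ...]. A call has 1 to 20 rows; each row shifts and turns the commanded pose from where the row before left it, along the tool's axes as they then stand; what a row does not reach is not made up. A row lasts 1/10 s, in which the tool goes at most 50 mm and 8.59 degrees, less where a joint would pass 70% of its speed; a pose out of reach is approached as far as the arm can. A call is refused whole if a number of a shift passes 50 or a number of a turn 0.15, either way. A call with a gripper value outside its range is refused whole. The fingers move at their own pace and stop on an object; "squeeze" is the grip in N (left out, the last holds). Time passes only in rows, so rows that do not move let the fingers close. It gives the time, the measured TCP pose, the force, the opening and the grip force at its end, in the units of the state.
- manip.observe(): the state, without advancing time (a new reading comes with each control period).
- manip.grab_frame(name): name is "scene" or "top" or "wrist"; returns (picture, depth): 480x640x3 uint8, red, green, blue; 480x640 float32, mm along the optical axis (not along the pixel's ray), 0 where there is no reading.
- manip.camera_model(name): a dict with "vertical_fov" (degrees; the focal length in pixels is half the picture's height over the tangent of half this angle, whatever the lens; pixels are square), "cx", "cy" (the principal point, pixels), "k1" (the pictures are not rectified: a ray, as slopes to the right and down, at radius r is drawn at 1 + k1 r^2 times it, then the intrinsics apply), "R" (3x3) and "t" (3): a world point X has camera coordinates R X + t. Camera axes: x right, y down, z forward; pixel columns grow to the right and rows downward; lengths in mm; the calibration is good to about 2 mm. A picture is of the moment at which its call begins: read the wrist's pose just before it. camera_model takes no time and is no camera call; for the wrist camera it gives the pose at the moment of the call.
- manip.close_job(): hands the job in; it is judged then, once.
The state is a dict: "t": time; "joints": joint angles; "joint_vel": joint speeds; "joint_torque": joint torques, N m; "position": TCP position; "eef_rot": TCP orientation; "force": force on the tool from outside, world axes, zero at the start; "wrist_torque": the same for the moment, N m; "finger_gap": opening from 0.0 (shut) to 1.0 (fully open); "grip_force": force on a finger pad.
Only numpy, scipy, OpenCV 4.12 (cv2) and the standard library are available. Lean on these libraries where they do the work, as an engineer would, in place of code of your own. Each camera call takes 0.05 s, during which the arm holds its last target. There are 200 camera calls.

### The job

Swing the filler tap's spout aside, well clear of the pot, its handles and its lid. Then pick up the slotted turner and slide it slantwise, blade first, through the gap between the pot's rim and the lid until the end of the blade is at about the middle of the pot, a few centimetres off the bottom. Finish while still holding it there, still and touching neither pot nor lid, ready to lift the food out; do not shift the pot or the lid that sits ajar on it, and leave the other things standing where they are.

Things in the scene. Friction and masses are not known exactly. Their poses are not given: they have to be found in the camera images.
- filler_spout (a joint): swing of the tap's spout about its upright column, rad: 0 points toward the robot (-x, within 5 degrees), positive swings it to the robot's left (+y), negative to the right; range -1.7 to 1.7; a light friction swivel (about 1 N at the spout's end) that stays where it is left
- spout_hinge (a point): point on the vertical swivel axis of the steel filler tap, at the height of the spout tube's axis (270 mm above the worktop); the tap is fixed to the worktop behind the pot, its column 27 to 35 mm thick (swivel head 33 mm), its top at 298 mm, with a small valve lever on its right side (105 to 165 mm up, 45 mm out)
- spout_elbow (a point): point on the axis of the level spout tube (18 mm thick, 270 mm above the worktop), 180 mm out from the swivel axis, just short of the bend where the spout turns down
- spout_end (a point): middle of the spout's outlet: bottom of the downturned end (23 mm thick), 200 mm out from the swivel axis and 208 mm above the worktop, 30 mm above the top of the lid's handle
- stock_pot: steel pot standing on the worktop, about 1 kg, loose; origin at the centre of its underside, z up; outer diameter 200 at the rim, the wall and rim up to 25 mm thick, rim 123 high, inner floor 7 above the origin; two loop handles along its own +y and -y reach to 140 from the axis, 88 to 116 high
- pot_lid: steel lid, 200 mm in diameter, 0.36 kg, loose, lying flat on the pot's rim but pushed about 60 mm to one side so that a crescent-shaped gap about 50 mm wide is left on the opposite side (the side facing the robot's right); origin on its axis, 6 below its underside and 117 above the pot's underside; the lid is 10 thick with a bow handle whose top is 61 above its origin
- turner: slotted black nylon turner with a thin steel neck, 378 mm long, 0.11 kg, lying face down on the worktop; origin under its middle; its own y axis runs from handle to blade, z up as it lies: handle from y = -189 to -54 (20 wide, up to 24 high), neck (8 thick, slightly arched, up to 25 high) from -54 to 65, blade from y = 65 to 189 (92 wide, within the lowest 14)
- handle_mid (a point): middle of the turner's handle, at y = -115, z = 12 in the turner's frame
- blade_end (a point): middle of the front edge of the turner's blade, at y = 189, z = 3 in the turner's frame
- shaker_salt: one of two identical upright shakers, 44 across, 89 high, right of the tap; origin at its base; leave alone
- shaker_pepper: the other shaker, next to it; origin at its base; leave alone
- spoon_rest: small oval dish, 38 x 68, 16 high, at the front of the worktop; origin at its base; leave alone

How it is judged:
By the outcome, as a careful person would: the job done as asked, in the order asked, and still so for the second after the job is handed in, while the arm keeps its last pose, push and grip.
It also fails if it takes over 56 s, if anything falls off the work surface, if the arm or the gripper's body presses on something with over 40 N, if the wrist force passes 120 N, or if a joint passes its speed limit or range.

## Working session

There is one attempt and no reset: what is moved stays moved. The work goes in short steps, Python scripts to look and compute and a tool call to move; the robot and the scene stay as the last step left them, time stands still between calls to the robot, and variables do not carry over. Pictures are saved under pics/ and viewed, at most 10 in all, crops included, and the job is handed in when it is done.

Besides the shell and the picture viewer there is one more tool, called after "Call:" as name(argument=value, ...), one argument or row to a line, values as JSON. send_rows: Moves the arm, as the interface text tells. Its arguments: {"type":"object","properties":{"series":{"type":"array","items":{"type":"array","items":{"type":"number"}}},"squeeze":{"type":"number"}},"required":["series"]}

```bash
ls; mkdir -p pics; python3 - <<'E'
from plant import manip
import cv2,numpy as np
s=manip.observe();print(s)
for n in("scene","top"):
    p,d=manip.grab_frame(n);cv2.imwrite(f"pics/{n}0.png",p[:,:,::-1]);np.savez(f"{n}0.npz",p=p,d=d);m=manip.camera_model(n);print(n,m)
    import pickle;pickle.dump(m,open(f"{n}.pkl","wb"))
E
```

```text
pics
{'t': 0.0, 'joints': array([-1.28100736e+00,  2.87197199e-01,  1.57814477e+00,  3.84200486e-05,
        1.27859463e+00, -1.50003301e-01]), 'joint_vel': array([-0.00202575, -0.00014373, -0.0017538 ,  0.0012492 , -0.00117561,
       -0.00051329]), 'joint_torque': array([-2.46205118e-04, -4.05986845e+01, -2.92625731e+01, -1.56611059e-04,
        5.91409756e-03,  3.60921874e-06]), 'position': array([ 287.23534711, -610.14859855,  237.94357607]), 'eef_rot': array([[ 9.04844977e-01,  4.25740725e-01, -6.34524208e-04],
       [ 4.25741022e-01, -9.04842246e-01,  2.25672341e-03],
       [ 3.86634749e-04, -2.31212783e-03, -9.99997252e-01]]), 'force': array([-0.13152311, -0.40094119,  0.98159893]), 'wrist_torque': array([-0.0027099 ,  0.06137801,  0.02653935]), 'grip_force': 0.0, 'finger_gap': 0.9974563331537821}
scene {'vertical_fov': 53.631021409285964, 'cx': 316.92937498705317, 'cy': 237.46952667690434, 'k1': -0.049287730726033166, 'R': array([[-0.5740223 , -0.81868547,  0.01588984],
       [-0.64874405,  0.44285589, -0.61887787],
       [ 0.49962942, -0.36555814, -0.78532649]]), 't': array([296.48943569, 477.41766116, 943.31159901])}
top {'vertical_fov': 45.36357953618495, 'cx': 320.03917953044026, 'cy': 243.17253858720764, 'k1': -0.16809583784185678, 'R': array([[-6.09975031e-04, -9.99993931e-01,  3.43000896e-03],
       [-9.90740964e-01,  1.38650562e-04, -1.35765689e-01],
       [ 1.35764389e-01, -3.48106407e-03, -9.90735037e-01]]), 't': array([  -9.72429683,  602.60442512, 1321.77959068])}
```

View pics/scene0.png

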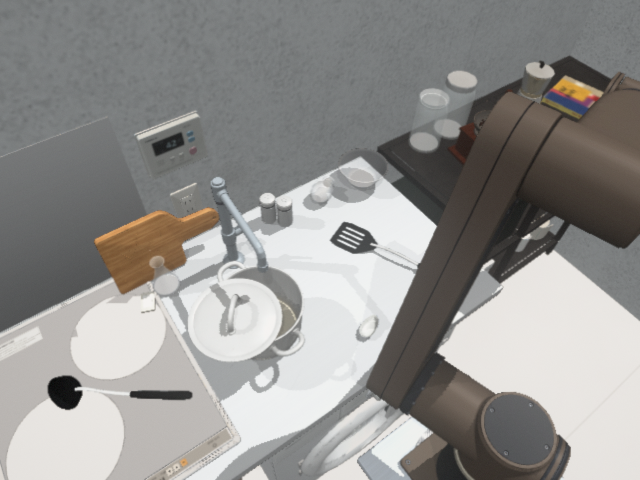

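View pics/top0.png

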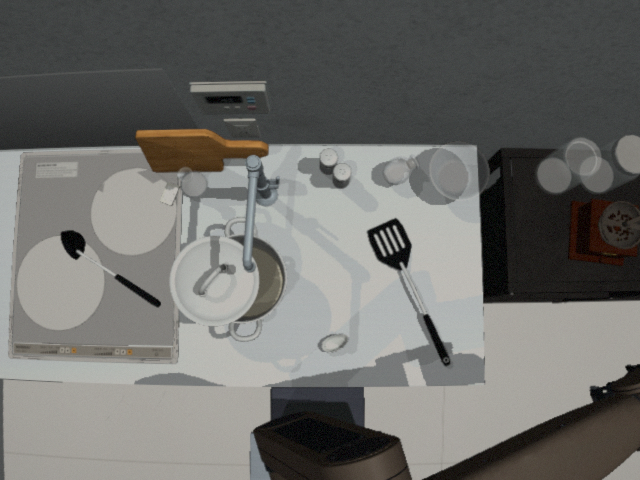

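The scene picture shows the pot, ajar lid, tap spout over the pot and the turner on the right. In the top picture the turner runs from its blade at about (385,225) to its handle end at (446,362). The lid centre is near (214,281) and the spout runs from (253,163) to (249,268). I'll enlarge this next.

```bash
cat > h.py <<'E'
import numpy as np,cv2,pickle
def K(m):
    f=240/np.tan(np.radians(m['vertical_fov']/2));return f
def ray(m,u,v):
    f=K(m);d=np.array([(u-m['cx'])/f,(v-m['cy'])/f]);r=d.copy()
    for _ in range(20): r=d/(1+m['k1']*(r@r))
    return np.array([r[0],r[1],1.])
def at_z(m,u,v,z):
    R,t=np.array(m['R']),np.array(m['t']);c=-R.T@t;w=R.T@ray(m,u,v);return c+w*(z-c[2])/w[2]
def at_d(m,u,v,d):
    R,t=np.array(m['R']),np.array(m['t']);return R.T@(ray(m,u,v)*d-t)
def cloud(m,D):
    f=K(m);v,u=np.mgrid[:480,:640];a=np.stack([(u-m['cx'])/f,(v-m['cy'])/f],-1);r=a.copy()
    for _ in range(20): r=a/(1+m['k1']*(r**2).sum(-1,keepdims=True))
    P=np.dstack([r*D[...,None],D]);R,t=np.array(m['R']),np.array(m['t'])
    X=(P-t)@R;X[D<=0]=np.nan;return X
def proj(m,X):
    p=np.array(m['R'])@np.array(X,float)+m['t'];s=p[:2]/p[2];s=s*(1+m['k1']*s@s);return s*K(m)+[m['cx'],m['cy']]
E
python3 - <<'E'
from h import *
a=np.load('top0.npz');m=pickle.load(open('top.pkl','rb'));X=cloud(m,a['d'])
for n,(u0,v0,u1,v1) in dict(pot=(155,140,305,350),tur=(355,205,465,375)).items():
    s=min(800/(u1-u0),600/(v1-v0));s=int(s*2)/2
    im=cv2.resize(a['p'][v0:v1,u0:u1,::-1],None,fx=s,fy=s,interpolation=cv2.INTER_CUBIC);print(n,s,im.shape);cv2.imwrite(f'pics/{n}0.png',im)
for u,v in [(253,163),(250,240),(249,268),(214,281),(205,320),(385,225),(395,250),(405,275),(430,325),(446,360),(260,300),(332,342),(330,160),(342,175)]: print(u,v,X[v,u].round(0))
z=X[...,2];
print('turner hi pts')
g=np.zeros(z.shape,bool);g[205:375,355:465]=1
q=X[g&(z>4)&(z<40)];print(len(q),np.nanmin(q,0),np.nanmax(q,0))
# lid top points: heights 118..135 fit circle
g=np.zeros(z.shape,bool);g[220:345,160:300]=1
k=g&(z>112)&(z<136);q=X[k];print(len(q),q.mean(0),np.percentile(q,[1,50,99],axis=0).round(0))
k=g&(z>255)&(z<290)|((z>255)&(z<290)&(np.mgrid[:480,:640][0]>145)&(np.mgrid[:480,:640][0]<300)&(abs(np.mgrid[:480,:640][1]-250)<20));q=X[k];print(len(q));
for x in range(640,900,20):
    r=q[abs(q[:,0]-x)<6]
    if len(r):print(x,r[:,1].min().round(),r[:,1].max().round(),r[:,2].max().round())
E
```

```text
pot 2.5 (525, 375, 3)
tur 3.5 (595, 385, 3)
253 163 [727. 123. 296.]
250 240 [576. 128. 281.]
249 268 [523. 132. 259.]
214 281 [506. 224. 132.]
205 320 [420. 244. 127.]
385 225 [ 653. -170.    4.]
395 250 [ 591. -193.    3.]
405 275 [ 528. -214.   23.]
430 325 [ 408. -272.   24.]
446 360 [ 325. -310.   20.]
260 300 [469. 135.   8.]
332 342 [369. -38.   8.]
330 160 [794. -33.  84.]
342 175 [757. -61.  87.]
turner hi pts
3445 [ 288.93403558 -368.59579989    4.00149261] [703.39710423 -93.17998532  32.83727507]
6333 [504.85396918 218.48942745 128.40295162] [[383.  70. 114.]
 [503. 219. 129.]
 [612. 321. 136.]]
953
640 120.0 138.0 284.0
660 119.0 137.0 285.0
680 119.0 135.0 283.0
700 115.0 135.0 286.0
720 108.0 138.0 290.0
740 111.0 120.0 290.0
```

View pics/pot0.png

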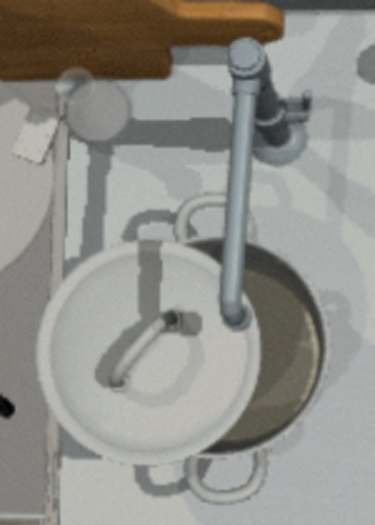

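View pics/tur0.png

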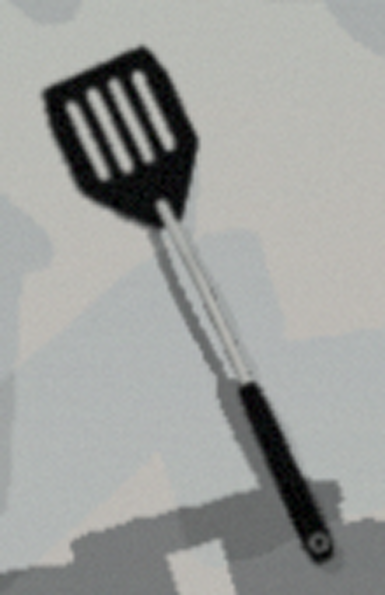

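The enlarged crops show the crescent gap on the right side of the pot (crop x 261–327) and the pot's handles at the top (215,193) and bottom (230,505). The lid centre is at (148,352). The turner's blade front edge runs from (43,92) to (147,47) and its handle end is at (325,560).

```bash
python3 - <<'E'
from h import *
m=pickle.load(open('top.pkl','rb'));a=np.load('top0.npz');X=cloud(m,a['d'])
P=lambda x,y,z:at_z(m,155+x/2.5,140+y/2.5,z)
T=lambda x,y,z:at_z(m,355+x/3.5,205+y/3.5,z)
print('blade end',T(95,70,3),'corners',T(43,92,3),T(147,47,3),'hend',T(325,560,20), 'neck/handle',T(247,384,15))
print('len',np.linalg.norm(T(95,70,3)-T(325,560,20)))
print('lid L R T B',P(37,352,128),P(261,352,128),P(148,240,128),P(148,463,128))
print('handles',P(215,193,105),P(230,505,105)); print('rim right',P(327,350,123))
print('inner',P(320,350,123))
print('hinge top',P(245,55,298),'spout tube',P(237,200,279),P(240,100,279),P(232,300,279))
print('jar base',P(105,115,0),P(75,80,60), 'depths',X[183,195],X[172,186])
# max height on the left region
sm=pickle.load(open('scene.pkl','rb'));S=cloud(sm,np.load('scene0.npz')['d'])
for Y in(X,S):
    f=Y.reshape(-1,3);f=f[~np.isnan(f[:,0])]
    for x0 in range(560,860,50):
        print(x0,[int(np.percentile(q[:,2],98)) if len(q:=f[(abs(f[:,0]-x0-25)<25)&(abs(f[:,1]-y0-25)<25)])>3 else None for y0 in range(0,450,50)])
# circle fit pot rim from scene+top clouds
f=np.vstack([X.reshape(-1,3),S.reshape(-1,3)]);k=(abs(f[:,2]-123)<3)&(f[:,1]<125)&(f[:,1]>40)&(abs(f[:,0]-500)<110);print(f[k].mean(0),np.percentile(f[k],[0,5,50,95,100],axis=0).round(),k.sum())
for u,v in [(157,262),(167,285)]: print(S[v,u])
E
```

```text
blade end [ 652.87264381 -162.71282545    3.        ] corners [ 637.21373002 -125.90259524    3.        ] [ 669.34324011 -199.77736784    3.        ] hend [ 312.52560487 -314.3322352    20.        ] neck/handle [ 432.83752402 -263.21790546   15.        ]
len 372.9792920982026
lid L R T B [506.17939552 324.92053171 128.        ] [506.94004276 124.16210171 128.        ] [606.91512672 227.00218756 128.        ] [408.85501732 222.96129887 128.        ]
handles [653.7002564  170.62261243 105.        ] [371.92333052 152.9216859  105.        ]
rim right [509.15272567  66.13714214 123.        ]
inner [509.14662334  72.33876352 123.        ]
hinge top [728.85810122 122.95123608 298.        ] spout tube [616.11684656 129.28512938 279.        ] [697.12720829 128.43173314 279.        ] [536.86728382 131.91891115 279.        ]
jar base [752.64947103 297.63936524   0.        ] [773.07228376 315.24068855  60.        ] depths [746.26670375 290.29712085  57.38067079] [765.19741217 305.76427089  89.4005166 ]
560 [6, 123, 282, 132, 135, 133, 128, 12, 13]
610 [6, 5, 282, 123, 112, 5, 12, 12, 13]
660 [6, 6, 282, 6, 6, 6, 12, 16, 12]
710 [6, 163, 301, 5, 6, 103, 105, 20, 13]
760 [7, 6, 109, 107, 116, 108, 110, 108, 99]
810 [663, 658, 650, 655, 667, 669, 672, 680, 693]
560 [5, 123, 280, 132, 133, 131, 126, 10, 10]
610 [4, None, 281, 122, 113, 3, 12, 11, 11]
660 [3, 4, 282, 4, 4, 3, 11, 16, 11]
710 [4, 117, 298, 5, 4, 102, 101, 18, 10]
760 [4, 5, 119, 119, 117, 118, 123, 119, 111]
810 [607, 621, 632, 645, 660, 674, 688, 676, 567]
[509.79284831  87.08296219 122.65504178] [[422.  65. 120.]
 [429.  67. 120.]
 [511.  82. 123.]
 [597. 120. 126.]
 [603. 125. 126.]] 366
[763.89743321 301.59753973  90.44582796]
[725.9875069  305.12044047  39.50835951]
```

Call:
send_rows(
  series=[
    [30.2,-28.5,0,0,0,0,1],
    [30.2,-28.5,0,0,0,0,1],
    [30.2,-28.5,0,0,0,0,1],
    [30.2,-28.5,0,0,0,0,1],
    [30.2,-28.5,0,0,0,0,1],
    [30.2,-28.5,0,0,0,0,1],
    [30.2,-28.5,0,0,0,0,1],
    [30.2,-28.5,0,0,0,0,1],
    [30.2,-28.5,0,0,0,0,1],
    [30.2,-28.5,0,0,0,0,1],
    [30.2,-28.5,0,0,0,0,1],
    [30.2,-28.5,-1,0,0,0,1],
    [30.2,-28.5,-1,0,0,0,1],
    [30.2,-28.5,-1,0,0,0,1],
    [30.2,-28.5,-1,0,0,0,1],
    [30.2,-28.5,0,0,0,0,1],
    [30.2,-28.5,0,0,0,0,1],
    [30.2,-28.5,0,0,0,0,1],
  ],
  squeeze=70,
)

```text
t: 1.9
position: [560.9, 86.6, 242.9]
eef_rot: [[0.905, 0.426, -0.001], [0.426, -0.905, -0.0], [-0.001, -0.0, -1.0]]
force: [0.5, 0.4, 0.5]
finger_gap: 0.003
grip_force: 0.0
```

Call:
send_rows(
  series=[
    [9.6,-15.1,0,0,0,0,1],
    [9.6,-15.1,0,0,0,0,1],
    [9.6,-15.1,0,0,0,0,1],
    [9.6,-15.1,0,0,0,0,1],
    [10.4,-9.8,0,0,0,0,1],
    [10.4,-9.8,0,0,0,0,1],
    [10.4,-9.8,0,0,0,0,1],
    [10.4,-9.8,0,0,0,0,1],
    [12.9,-5.6,0,0,0,0,1],
    [12.9,-5.6,0,0,0,0,1],
    [12.9,-5.6,0,0,0,0,1],
    [12.9,-5.6,0,0,0,0,1],
    [14,-0.9,0,0,0,0,1],
    [14,-0.9,0,0,0,0,1],
    [14,-0.9,0,0,0,0,1],
    [14,-0.9,0,0,0,0,1],
    [8,1.6,0,0,0,0,1],
    [0,0,0,0,0,0,1],
  ],
)

```text
t: 3.7
position: [685.6, 280.9, 242.4]
eef_rot: [[0.905, 0.426, -0.001], [0.426, -0.905, 0.0], [-0.0, -0.0, -1.0]]
force: [-0.0, -1.1, 0.4]
finger_gap: -0.002
grip_force: 0.0
```

```bash
python3 - <<'E'
from h import *
from plant import manip
p,d=manip.grab_frame("scene");cv2.imwrite("pics/scene1.png",p[:,:,::-1])
m=pickle.load(open('scene.pkl','rb'));S=cloud(m,d).reshape(-1,3)
q=S[(abs(S[:,2]-272)<14)&(S[:,1]>135)&(S[:,1]<340)&(S[:,0]>600)&(S[:,0]<790)]
for y in range(140,340,20):
    r=q[abs(q[:,1]-y)<6]
    if len(r):print(y,r[:,0].min().round(),r[:,0].max().round(),len(r))
s=manip.observe();print(s['position'],s['force'],s['joints'])
E
```

```text
240 705.0 717.0 8
260 677.0 688.0 15
280 669.0 683.0 48
300 661.0 711.0 31
320 694.0 700.0 7
[685.18619325 280.61605213 242.504769  ] [ 0.6313723   0.1718015  -0.79383066] [2.51951353e-01 4.27203152e-01 1.39010830e+00 1.85678182e-04
 1.32512321e+00 1.38286989e+00]
```

View pics/scene1.png

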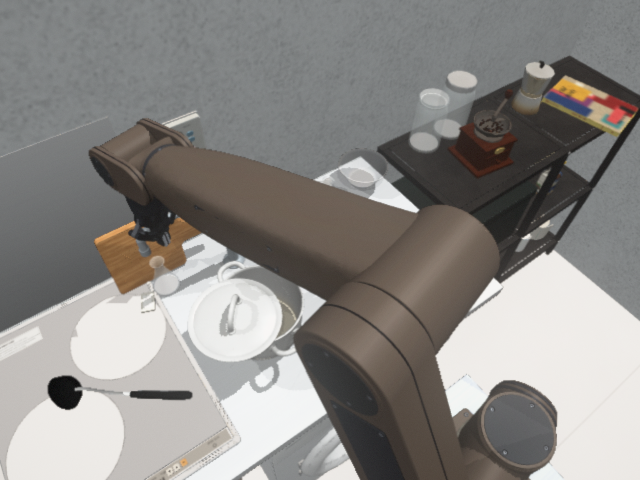

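The scene picture shows the arm over the back left. The spout's outlet is at about (143,243), clear of the pot, and the pot and lid have not moved. Next I go to the turner.

Call:
send_rows(
  series=[
    [-25.8,21.2,0,0,0,0,1],
    [-25.8,21.2,0,0,0,0,1],
    [-25.8,21.2,0,0,0,0,1],
    [-25.8,21.2,0,0,0,0,1],
    [-25.8,21.2,0,0,0,0,1],
    [-25.8,21.2,0,0,0,0,1],
    [-31.4,21.7,0,0,0,0,1],
    [-31.4,21.7,0,0,0,0,1],
    [-31.4,21.7,0,0,0,0,1],
    [-31.4,21.7,0,0,0,0,1],
    [-31.4,21.7,0,0,0,0,0.8],
    [-31.4,21.7,0,0,0,0,0.6],
    [-31.4,21.7,0,0,0,0,0.4],
    [-31.4,21.7,0,0,0,0,0.4],
    [-31.4,21.7,0,0,0,0,0.4],
    [-31.4,21.7,0,0,0,0,0.4],
    [-31.4,21.7,0,0,0,0,0.4],
    [-31.4,21.7,0,0,0,0,0.4],
  ],
)

```text
t: 5.55
position: [367.8, -297.5, 243.5]
eef_rot: [[0.905, 0.425, 0.001], [0.425, -0.905, -0.001], [0.0, 0.001, -1.0]]
force: [0.2, 0.1, -0.3]
finger_gap: 0.599
grip_force: 0.0
```

Call:
send_rows(
  series=[
    [0,0,15,0,0,0.021,0.4],
    [0,0,15,0,0.073,0,0.4],
    [0,0,15,0,0.073,0,0.4],
    [0,0,15,0,0.073,0,0.4],
    [0,0,15,0,0.073,0,0.4],
    [0,0,15,0,0.073,0,0.4],
    [0,0,0,0,0.073,0,0.4],
    [0,0,0,0,0,0,0.4],
  ],
)

```text
t: 6.35
position: [377.9, -291.0, 152.7]
eef_rot: [[0.829, 0.405, 0.386], [0.365, -0.914, 0.175], [0.424, -0.004, -0.906]]
force: [-0.3, 0.3, -0.2]
finger_gap: 0.601
grip_force: 0.0
```

```bash
python3 - <<'E'
from h import *
from plant import manip
print(manip.tips_ahead)
s=manip.observe();print(s['position'],s['eef_rot'].round(4),s['joints'],s['force'],s['finger_gap'])
p,d=manip.grab_frame("top");cv2.imwrite("pics/top2.png",p[:,:,::-1])
th=np.radians(23.9);y=np.array([np.cos(th),np.sin(th),0]);a=np.radians(25);zt=np.array([0,0,1.])
z=-zt*np.cos(a)+y*np.sin(a);x=y*np.cos(a)+zt*np.sin(a);R=np.c_[x,np.cross(z,x),z]
from scipy.spatial.transform import Rotation as Q
E=s['eef_rot'];print('rotvec',Q.from_matrix(E.T@R).as_rotvec())
P=np.array([384.3,-282.3,14]);print('hover',R.T@(P-60*z-s['position']))
E
```

```text
8.0
[ 377.90112005 -290.95443692  152.68719066] [[ 0.8288  0.4048  0.3863]
 [ 0.3651 -0.9144  0.1749]
 [ 0.4241 -0.004  -0.9056]] [-1.09603774 -0.12733366  2.23083548  0.5031913   1.0723801  -0.19327029] [-0.30930781  0.32172097 -0.20569978] 0.6013301376381981
rotvec [-0.00342058 -0.00159478 -0.00201115]
hover [-50.13189455  -5.31990081  69.64749747]
```

Call:
send_rows(
  series=[
    [-12.5,-1.3,17.4,0,0,0,0.4],
    [-12.5,-1.3,17.4,0,0,0,0.4],
    [-12.5,-1.3,17.4,0,0,0,0.4],
    [-12.5,-1.3,17.4,0,0,0,0.4],
    [0,0,0,0,0,0,0.4],
  ],
)

```text
t: 6.9
position: [361.8, -291.8, 68.3]
eef_rot: [[0.829, 0.407, 0.384], [0.367, -0.913, 0.177], [0.423, -0.005, -0.906]]
force: [0.6, 0.5, 0.1]
finger_gap: 0.599
grip_force: 0.0
```

```bash
python3 - <<'E'
from h import *
from plant import manip
s=manip.observe();m=manip.camera_model('wrist')
p,d=manip.grab_frame("wrist")
print(s['position'],s['joints'])
E=s['eef_rot'];print(np.dot(E.T,np.array([384.3,-282.3,14])-s['position']))
im=p[:,:,::-1].copy()
for X in [(312.5,-314.3,20),(652.9,-162.7,3),(384.3,-282.3,24),(430.9,-261.6,20)]:
    q=proj(m,X);print(X,q);cv2.circle(im,tuple(int(v) for v in q),4,(0,0,255),1)
cv2.imwrite("pics/w3.png",im)
E
```

```text
[ 361.80272637 -291.82219791   68.26723391] [-1.13060022  0.00808872  2.29085343  0.56065855  0.91971074 -0.34062698]
[-0.81851791  0.74811595 59.50212266]
(312.5, -314.3, 20) [323.04004037 426.37984006]
(652.9, -162.7, 3) [ 323.09792312 -172.29990775]
(384.3, -282.3, 24) [322.95486838 265.05992712]
(430.9, -261.6, 20) [323.07748587 168.96639324]
```

View pics/w3.png

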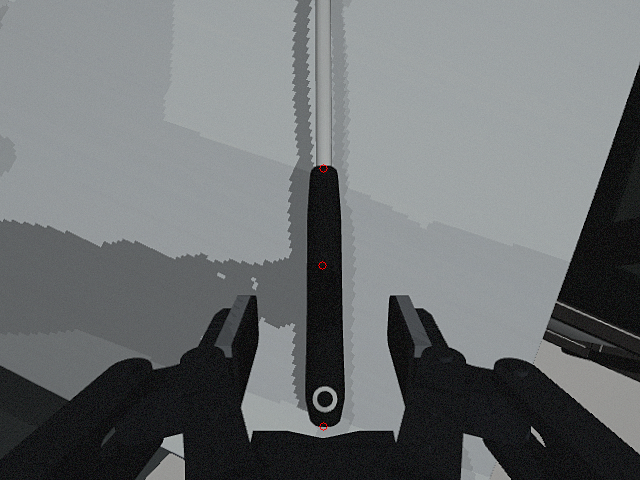

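The wrist picture shows the handle centred between the open jaws (x about 306–343), matching the predicted marks. I descend and grip.

Call:
send_rows(
  series=[
    [0,0,15,0,0,0,0.4],
    [0,0.5,15,0,0,0,0.4],
    [0,0.2,15,0,0,0,0.4],
    [0,0,10,0,0,0,0.4],
    [0,0,4,0,0,0,0.4],
    [0,0,0,0,0,0,0.6],
    [0,0,0,0,0,0,0.8],
    [0,0,0,0,0,0,1],
    [0,0,0,0,0,0,1],
    [0,0,0,0,0,0,1],
    [0,0,0,0,0,0,1],
  ],
  squeeze=80,
)

```text
t: 8.05
position: [385.9, -285.2, 17.9]
eef_rot: [[0.827, 0.407, 0.388], [0.369, -0.913, 0.172], [0.425, 0.001, -0.905]]
force: [-1.6, 0.0, 6.2]
finger_gap: 0.182
grip_force: 78.7
```

Call:
send_rows(
  series=[
    [4.3,0,-9.1,0,0,0,1],
    [8.5,0,-18.1,0,0,0,1],
    [12.8,0,-27.2,0,0,0,1],
    [17,0,-36.2,0,0,0,1],
    [17,0,-36.2,0,0,0,1],
    [0,0,0,0,0,0,1],
    [0,0,0,0,0,0,1],
  ],
)

```text
t: 8.75
position: [385.7, -284.7, 157.9]
eef_rot: [[0.827, 0.407, 0.388], [0.369, -0.914, 0.17], [0.424, 0.003, -0.906]]
force: [-0.4, 0.2, -1.0]
finger_gap: 0.178
grip_force: 78.3
```

```bash
cat > turn.py <<'E'
from h import *
from plant import manip
def tcloud():
    """points of turner (dark/steel) ahead of gripper, in TCP frame, from top+scene depth"""
    s=manip.observe();E=s['eef_rot'];p0=s['position'];out=[]
    for n in('top','scene'):
        p,d=manip.grab_frame(n);m=manip.camera_model(n);X=cloud(m,d).reshape(-1,3);C=p.reshape(-1,3)
        L=(X-p0)@E
        out.append((n,X,L,C,p))
    return s,out
E
python3 - <<'E'
from turn import *
s,o=tcloud();print(s['position'],s['finger_gap'],s['grip_force'],s['force'],s['joints'])
for n,X,L,C,p in o:
    cv2.imwrite(f'pics/{n}4.png',p[:,:,::-1])
    k=(X[:,2]>35)&(abs(L[:,1])<60)&(L[:,0]>25)&(L[:,0]<340);q=L[k]
    print(n,k.sum())
    c,sn=np.cos(np.radians(25)),np.sin(np.radians(25))
    # turner axes expected in tool: y_t=c*x+s*z ; z_t=s*x-c*z
    u=q[:,0]*c+q[:,2]*sn;w=q[:,0]*sn-q[:,2]*c
    for a in range(30,330,20):
        r=abs(u-a)<10
        if r.sum()>2:print(a,r.sum(),'y',q[r,1].min().round(1),q[r,1].max().round(1),'w',np.percentile(w[r],[5,50,95]).round(1))
E
```

```text
[ 385.74562794 -284.66949708  157.91896043] 0.1779857932681691 78.26025645830669 [-0.37546866  0.22703519 -1.02546958] [-1.0723526  -0.13746032  2.22881322  0.50246307  1.06795462 -0.17093877]
top 4558
30 56 y -8.8 7.9 w [-0.4  4.8  9. ]
50 61 y -8.5 7.6 w [0.2 3.4 7.5]
70 31 y -3.7 5.8 w [-1.8  2.5  8.2]
90 36 y -3.2 4.6 w [2.5 4.7 7.6]
110 37 y -3.6 5.4 w [2.1 5.1 8.3]
130 36 y -4.3 5.4 w [1.7 5.3 9. ]
150 36 y -4.8 3.5 w [-0.5  4.4  7.6]
170 56 y -13.2 9.9 w [-8.5 -2.8  3.8]
190 188 y -30.2 28.9 w [-15.7 -10.9  -4.2]
210 311 y -46.5 41.6 w [-20.8 -15.9 -11.5]
230 262 y -48.3 45.5 w [-22.9 -18.4 -14.1]
250 257 y -48.1 44.2 w [-23.1 -18.8 -15.1]
270 243 y -48.6 43.4 w [-23.1 -19.2 -14.3]
290 284 y -45.6 40.3 w [-23.3 -19.4 -15.2]
scene 1813
110 12 y -6.8 2.5 w [1.  4.9 7. ]
130 22 y -6.1 1.6 w [0.8 3.3 5.2]
150 24 y -9.1 2.2 w [-0.8  2.   4.3]
170 37 y -16.8 12.2 w [-11.   -4.2   0.3]
190 105 y -31.8 25.7 w [-16.6 -13.1  -6.7]
210 177 y -46.3 42.0 w [-21.3 -17.8 -14.9]
230 154 y -50.3 44.5 w [-23.6 -20.1 -17.6]
250 152 y -49.3 45.2 w [-23.5 -21.1 -18.4]
270 156 y -49.8 45.1 w [-23.7 -21.2 -17.8]
290 144 y -46.0 40.1 w [-24.6 -21.5 -18.1]
```

```bash
cat > plan.py <<'E'
from h import *
from scipy.spatial.transform import Rotation as Q
TIP=np.array([257.8,-2,142.8])
def Rf(beta,a,yaw=90.):
    t=np.radians(beta-a);c,s=np.cos(t),np.sin(t);R=np.array([[0,1,0],[c,0,-s],[-s,0,-c]],float)
    return Q.from_euler('z',yaw-90,degrees=True).as_matrix()@R
def screw(p0,R0,p1,R1,n):
    W=Q.from_matrix(R0.T@R1).as_rotvec()/n;D=R0.T@(p1-p0);A=Q.from_rotvec(W).as_matrix()
    S=sum(np.linalg.matrix_power(A,i) for i in range(n));return np.r_[np.linalg.solve(S,D),W]
def run(p,R,rows):
    out=[(p,R)]
    for r in rows: p=p+R@r[:3];R=R@Q.from_rotvec(r[3:6]).as_matrix();out.append((p,R))
    return out
E
python3 - <<'E'
from plan import *
from plant import manip
s=manip.observe();p,R=s['position'],s['eef_rot']
R1=Rf(53,26);yt=np.array([0,np.cos(np.radians(53)),-np.sin(np.radians(53))])
pf=np.array([510,160.5,38])-R1@TIP;pp=pf-150*yt;print(pf,pp)
pu=p+[0,-10,140]
print('lift',R.T@(pu-p)/6)
for n in(16,):
    r=screw(pu,R,pp,R1,n).round(4);r[:3]=r[:3].round(2);print(n,list(r))
    for q,RR in run(pu,R,[r]*n)[::2]: print(q.round(),'tip',(q+RR@TIP).round(),'hend',(q+RR@[-75,0,-35]).round())
E
```

```text
[512.          -4.37163857 282.27448249] [512.         -94.64389205 402.06980899]
lift [  9.26483789   1.45819006 -21.43032157]
16 [np.float64(16.16), np.float64(0.51), np.float64(-6.71), np.float64(-0.0014), np.float64(-0.0503), np.float64(-0.0743)]
[ 385. -293.  295.] tip [ 653. -172.  275.] hend [ 309. -327.  295.]
[ 407. -283.  321.] tip [ 654. -131.  270.] hend [ 337. -326.  329.]
[ 429. -268.  343.] tip [650. -91. 261.] hend [ 366. -319.  361.]
[ 450. -248.  363.] tip [639. -53. 248.] hend [ 396. -304.  389.]
[ 469. -223.  378.] tip [623. -18. 232.] hend [ 424. -283.  414.]
[ 485. -194.  390.] tip [601.  12. 215.] hend [ 451. -255.  435.]
[ 498. -163.  398.] tip [575.  37. 196.] hend [ 476. -223.  451.]
[ 507. -129.  402.] tip [544.  57. 177.] hend [ 496. -186.  462.]
[512. -95. 402.] tip [510.  70. 158.] hend [ 512. -146.  467.]
```

Call:
send_rows(
  series=[
    [9.3,1.5,-21.4,0,0,0,1],
    [9.3,1.5,-21.4,0,0,0,1],
    [9.3,1.5,-21.4,0,0,0,1],
    [9.3,1.5,-21.4,0,0,0,1],
    [9.3,1.5,-21.4,0,0,0,1],
    [9.3,1.5,-21.4,0,0,0,1],
    [16.2,0.5,-6.7,-0.0014,-0.0503,-0.0743,1],
    [16.2,0.5,-6.7,-0.0014,-0.0503,-0.0743,1],
    [16.2,0.5,-6.7,-0.0014,-0.0503,-0.0743,1],
    [16.2,0.5,-6.7,-0.0014,-0.0503,-0.0743,1],
    [16.2,0.5,-6.7,-0.0014,-0.0503,-0.0743,1],
    [16.2,0.5,-6.7,-0.0014,-0.0503,-0.0743,1],
    [16.2,0.5,-6.7,-0.0014,-0.0503,-0.0743,1],
    [16.2,0.5,-6.7,-0.0014,-0.0503,-0.0743,1],
    [16.2,0.5,-6.7,-0.0014,-0.0503,-0.0743,1],
    [16.2,0.5,-6.7,-0.0014,-0.0503,-0.0743,1],
    [16.2,0.5,-6.7,-0.0014,-0.0503,-0.0743,1],
    [16.2,0.5,-6.7,-0.0014,-0.0503,-0.0743,1],
    [0,0,0,0,0,0,1],
    [0,0,0,0,0,0,1],
  ],
)

```text
t: 10.85
position: [499.1, -162.6, 397.0]
eef_rot: [[0.29, 0.957, 0.022], [0.923, -0.274, -0.269], [-0.251, 0.099, -0.963]]
force: [-0.3, 0.0, -1.0]
finger_gap: 0.183
grip_force: 78.3
```

```bash
python3 - <<'E'
from plan import *
from plant import manip
s=manip.observe();p,R=s['position'],s['eef_rot'];print(p,R.round(3),s['joints'],s['finger_gap'],s['grip_force'])
R1=Rf(53,26);yt=np.array([0,np.cos(np.radians(53)),-np.sin(np.radians(53))])
pf=np.array([510,160.5,38])-R1@TIP;pp=pf-150*yt
print(list(screw(p,R,pp,R1,5).round(4)))
E
```

```text
[ 499.1166782  -162.63444509  397.04741671] [[ 0.29   0.957  0.022]
 [ 0.923 -0.274 -0.269]
 [-0.251  0.099 -0.963]] [-0.39734681 -0.17659075  1.79356101 -0.24513225  1.4011312  -0.07903984] 0.18333238368339191 78.32677555445116
[np.float64(12.7556), np.float64(0.3922), np.float64(-5.6128), np.float64(-0.0015), np.float64(-0.0402), np.float64(-0.0592)]
```

Call:
send_rows(
  series=[
    [12.8,0.4,-5.6,-0.0015,-0.0402,-0.0592,1],
    [12.8,0.4,-5.6,-0.0015,-0.0402,-0.0592,1],
    [12.8,0.4,-5.6,-0.0015,-0.0402,-0.0592,1],
    [12.8,0.4,-5.6,-0.0015,-0.0402,-0.0592,1],
    [12.8,0.4,-5.6,-0.0015,-0.0402,-0.0592,1],
    [0,0,0,0,0,0,1],
    [0,0,0,0,0,0,1],
  ],
)

```text
t: 11.55
position: [512.0, -95.6, 403.2]
eef_rot: [[0.003, 1.0, 0.001], [0.89, -0.002, -0.455], [-0.455, 0.003, -0.89]]
force: [0.1, -0.4, -1.6]
finger_gap: 0.181
grip_force: 78.3
```

```bash
python3 - <<'E'
from turn import *
from plan import *
s,o=tcloud();p,R=s['position'],s['eef_rot'];print(p,R.round(3),s['joints'],s['finger_gap'],s['grip_force'],s['force'])
c,sn=np.cos(np.radians(25)),np.sin(np.radians(25))
for n,X,L,C,pic in o:
    cv2.imwrite(f'pics/{n}5.png',pic[:,:,::-1]);np.savez(f'{n}5.npz',p=pic,X=X)
    print(n,'tip predicted px',proj(manip.camera_model(n),p+R@TIP))
    u=L[:,0]*c+L[:,2]*sn;w=L[:,0]*sn-L[:,2]*c
    k=(X[:,2]>140)&(abs(L[:,1])<60)&(u>40)&(u<315)&(abs(w)<50)&(C.max(1)<90)|(X[:,2]>140)&(abs(L[:,1])<15)&(u>60)&(u<170)&(abs(w)<30)
    for a in range(50,330,20):
        r=k&(abs(u-a)<10)
        if r.sum()>2:print(a,r.sum(),'y',L[r,1].min().round(1),L[r,1].max().round(1),'w',np.percentile(w[r],[5,50,95]).round(1),'umax',u[r].max().round(1))
E
```

```text
[511.97262773 -95.60305094 403.22989122] [[ 0.003  1.     0.001]
 [ 0.89  -0.002 -0.455]
 [-0.455  0.003 -0.89 ]] [-0.17061341 -0.15389838  1.79362432 -0.46990131  1.43063291 -0.11798311] 0.18075356624590178 78.31719115070882 [ 0.10024781 -0.43393076 -1.58441039]
top tip predicted px [283.57588593 277.97984188]
190 31 y -30.0 -11.8 w [-14.7 -12.2  -9. ] umax 199.8
210 64 y -43.3 -8.5 w [-19.  -17.  -13.9] umax 219.7
230 62 y -45.1 -13.7 w [-21.2 -18.8 -17.2] umax 239.9
250 64 y -44.4 -4.1 w [-21.1 -18.6 -16.4] umax 260.0
270 59 y -43.8 -3.2 w [-21.3 -19.1 -17.2] umax 279.0
290 23 y -41.1 -13.5 w [-21.3 -19.5 -17.9] umax 291.4
scene tip predicted px [293.97892861 272.88601192]
50 25 y -8.3 3.0 w [-0.6  4.1  6.2] umax 49.8
70 34 y -5.4 3.4 w [-0.6  2.7  5.2] umax 79.2
90 34 y -5.6 2.2 w [1.8 4.  5.4] umax 99.1
110 35 y -5.5 2.3 w [2.3 5.2 7.6] umax 118.9
130 34 y -5.8 2.2 w [3.3 4.7 6.5] umax 140.0
150 29 y -5.6 3.2 w [0.4 2.7 5.4] umax 158.7
170 31 y -14.1 10.1 w [-8.8 -2.3  1.9] umax 179.5
190 125 y -31.0 26.4 w [-14.7 -12.   -8.5] umax 200.0
210 209 y -47.4 41.5 w [-19.3 -16.3 -13.5] umax 219.8
230 141 y -47.5 40.8 w [-20.9 -18.3 -16.5] umax 239.9
250 141 y -48.6 42.7 w [-20.6 -18.6 -16.1] umax 259.8
270 148 y -48.2 42.7 w [-20.9 -18.4 -16.6] umax 280.0
290 135 y -42.2 35.9 w [-21.8 -19.1 -16.9] umax 292.7
```

View pics/scene5.png

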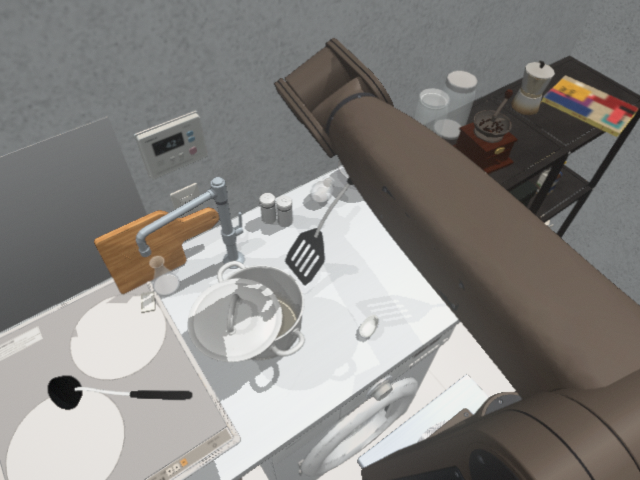

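The scene picture shows the spout swung left, with its outlet at about (143,250). The turner is held aslant in front of the gap, blade end at about (300,278), and the pot and lid are undisturbed. I slide it in.

Call:
send_rows(
  series=[
    [4.5,1,-1,0,0,0,1],
    [9,0,4.4,0,0,0,1],
    [9,0,4.4,0,0,0,1],
    [9,0,4.4,0,0,0,1],
    [9,0,4.4,0,0,0,1],
    [9,0,4.4,0,0,0,1],
    [9,0,4.4,0,0,0,1],
    [9,0,4.4,0,0,0,1],
    [9,0,4.4,0,0,0,1],
    [9,0,4.4,0,0,0,1],
    [0,0,0,0,0,0,1],
    [0,0,0,0,0,0,1],
  ],
)

```text
t: 12.85
position: [513.5, -36.3, 330.8]
eef_rot: [[0.001, 1.0, 0.003], [0.89, 0.0, -0.456], [-0.456, 0.003, -0.89]]
force: [-0.5, 1.0, -1.4]
finger_gap: 0.182
grip_force: 78.3
```

```bash
python3 - <<'E'
from turn import *
from plan import *
s,o=tcloud();p,R=s['position'],s['eef_rot'];print(p,s['force'],s['grip_force'],'tip',p+R@TIP)
print('remaining tool',R.T@(np.array([511,164,38])-Rf(53,26)@TIP-p),Q.from_matrix(R.T@Rf(53,26)).as_rotvec())
t=[]
for (n,X,L,C,pic),(u0,u1,v0,v1) in zip(o,((180,340,200,350),(180,340,220,370))):
    t.append(cv2.resize(pic[v0:v1,u0:u1,::-1],(400*1,375),interpolation=cv2.INTER_CUBIC))
cv2.imwrite('pics/c6.png',np.hstack(t))
E
```

```text
[513.51984146 -36.33585304 330.79331561] [-0.46560344  1.02888487 -1.35535635] 78.31744545721449 tip [512.33300164 127.91121781  86.09314984]
remaining tool [53.69418217 -0.68067252 26.99128372] [ 0.0031042   0.00255373 -0.00143177]
```

View pics/c6.png

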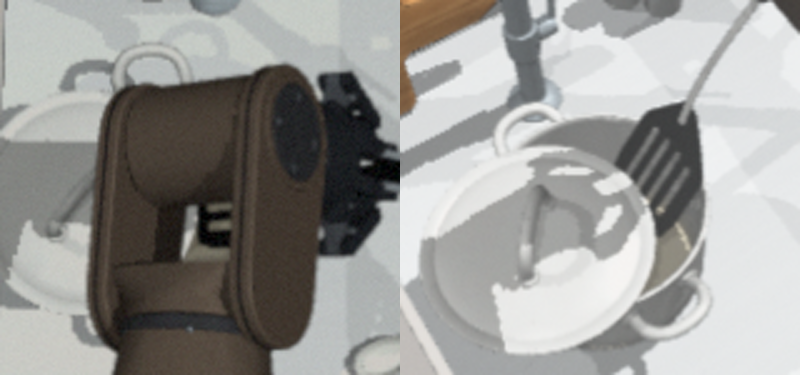

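The crop's left half (top camera) is mostly the wrist. In its right half (scene camera) the blade (crop about 620–705, 105–235) is entering the crescent, free of both lid and rim. I finish the slide.

Call:
send_rows(
  series=[
    [9,-0.1,4.5,0,0,0,1],
    [9,-0.1,4.5,0,0,0,1],
    [9,-0.1,4.5,0,0,0,1],
    [9,-0.1,4.5,0,0,0,1],
    [9,-0.1,4.5,0,0,0,1],
    [8.7,-0.1,4.5,0,0,0,1],
    [0,0,0,0,0,0,1],
    [0,0,0,0,0,0,1],
    [0,0,0,0,0,0,1],
    [0,0,0,0,0,0,1],
  ],
)

```text
t: 13.95
position: [513.3, -1.1, 283.0]
eef_rot: [[0.003, 1.0, 0.004], [0.89, -0.001, -0.456], [-0.456, 0.005, -0.89]]
force: [-1.2, 0.3, -0.9]
finger_gap: 0.181
grip_force: 78.3
```

```bash
python3 - <<'E'
from turn import *
from plan import *
s,o=tcloud();p,R=s['position'],s['eef_rot'];print(p,s['force'],s['wrist_torque'],s['grip_force'],s['joint_vel'].round(3),'tip',p+R@TIP)
n,X,L,C,pic=o[1];S=X
old=cloud(pickle.load(open('scene.pkl','rb')),np.load('scene0.npz')['d']).reshape(-1,3)
for f in(old,S):
    k=(abs(f[:,2]-128)<8)&(f[:,1]>180)&(f[:,1]<330)&(f[:,0]>390)&(f[:,0]<620);print('lid',k.sum(),np.percentile(f[k],[1,50,99],axis=0).round(1))
c,sn=np.cos(np.radians(25)),np.sin(np.radians(25));u=L[:,0]*c+L[:,2]*sn;w=L[:,0]*sn-L[:,2]*c
k=(abs(L[:,1])<50)&(u>120)&(u<290)&(abs(w+10)<25)&(C.max(1)<100)
for a in range(150,290,20):
    r=k&(abs(u-a)<10)
    if r.sum()>2:print(a,r.sum(),L[r,1].min().round(1),L[r,1].max().round(1),np.percentile(w[r],[5,50,95]).round(1))
cv2.imwrite('pics/c7.png',cv2.resize(pic[210:370,170:350,::-1],None,fx=3.6,fy=3.6,interpolation=cv2.INTER_CUBIC))
E
```

```text
[513.33440341  -1.14058562 283.0127015 ] [-1.1988624   0.29886285 -0.86239545] [0.19799277 0.04138764 0.06932652] 78.33790690390742 [-0.001 -0.001  0.001 -0.001  0.001  0.001] tip [512.59264372 163.15299216  38.34200426]
lid 4586 [[409.1 181.3 122.6]
 [494.6 247.8 130. ]
 [601.2 320.9 135.5]]
lid 4609 [[409.1 181.3 122.7]
 [494.8 247.6 130.1]
 [601.1 320.9 135.5]]
170 16 -16.0 11.3 [-8.8 -7.7 -3.9]
190 101 -32.1 28.0 [-14.2 -11.4  -7.9]
210 177 -47.9 40.6 [-18.7 -16.2 -13.1]
230 26 -49.6 -33.3 [-20.7 -18.4 -15.5]
```

View pics/c7.png

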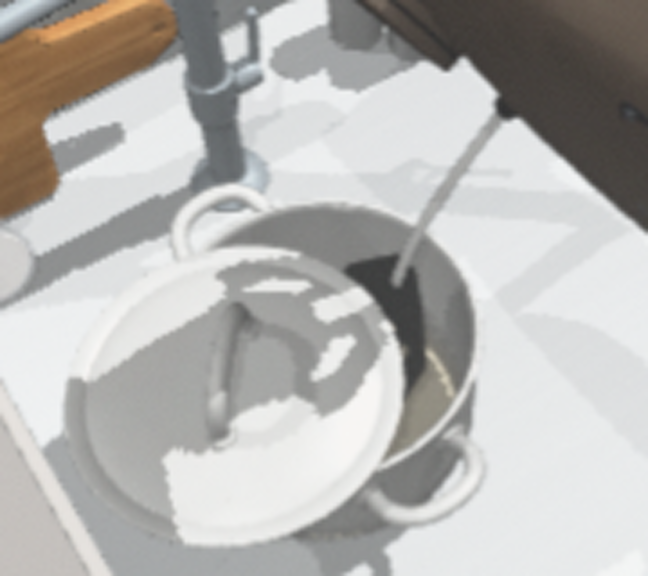

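The crop shows the blade inside the pot (350–425, 255–385) and the neck (398,280)–(505,105) clear of the lid's edge and the rim. Pot and lid have not moved, and the measured forces are near zero. The blade end works out at about the pot's middle, 38 mm above the worktop, so I hand in.

```bash
python3 -c "
from plant import manip
print(manip.close_job())"
```

```text
the job is handed in; nothing more can be done
None
```

The job is handed in, with no verdict returned: the spout is swung aside to the left, and the turner is held still through the gap with its blade end near the pot's middle, about 31 mm off the bottom, and measurements show the lid unmoved and no sign of contact.

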